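# Lock off the bench isolator

### The arm

A 7-joint arm with a two-finger parallel gripper is mounted at the origin on a cart in front of the work surface, level with it; the furniture and walls round the work are solid. World frame = base frame: x ahead of the robot, y to its left, z up, the work surface at z = 0. Lengths are in m, angles in rad, forces in N, time in s.
With the tool pointing down it reaches from about 0.4 to 0.875 m from the base axis. Payload 6.5 kg.
Tool frame: the origin (TCP) lies on the centre line of the jaws, within the pads' length; the fingertips stand 14 mm ahead of it and the grasp point (between the pads) lies 5 mm behind it (manip.nose_length is the distance from the TCP to the fingertips, in m); z points along the fingers, y is the line along which they close (so a half turn about z gives the same grasp; the last joint's range is limited). The gripper opens to 88 mm and grips with 3 to 60 N. Pads are 18 mm wide; open, the fingers measure 123 mm over their backs; the gripper's body (75 mm by 187 mm) begins 45 mm behind the grasp point.
Start: joints at [-1.362, 0.536, -0.004, 1.538, 0.003, 1.067, -0.071], TCP at [0.176, 0.626, 0.253] pointing down, gripper open.
Joint ranges: [-2.7, 2.7], [-0.37, 2.16], [-1.27, 1.26], [0.24, 2.4], [-1.31, 4.45], [0.19, 1.91], [-2.76, 2.76]. Speed limits (rad/s): [2.39, 2.39, 3.14, 3.14, 3.14, 3.14, 3.14].

### API

Orientations are given as a rotation vector (axis times angle).
In Python, from workcell import manip gives the robot as it stands.
- The arm moves only by the tool arm_command, never from a script. Its argument "targets" is a list of rows, each a list of 7 numbers: the finger opening in m, from 0 to 0.0881, then the shift along the tool's x, y, z in m, then the turn, a rotation vector about the tool's x, y, z in degrees. In form: [[jaw, tx, ty, tz, wx, wy, wz], ...]. A call has 1 to 12 rows; each row is the pose to reach, as a shift and turn from the pose commanded when the call began, along the tool's axes at that moment; what a row does not reach only later rows make up. A row lasts 1/10 s, in which the tool goes at most 50 mm and 8.59 degrees, less where a joint would pass 70% of its speed; a pose out of reach is approached as far as the arm can. A call with a gripper value outside its range is refused whole. The fingers move at their own pace and stop on an object; "force" is the grip in N (left out, the last holds). Time passes only in rows, so rows that repeat a pose let the fingers close. It gives the time, the measured TCP pose, the force, the opening and the grip force at its end, in the units of the state.
- manip.sense(): the state, without advancing time (a new reading comes with each control period).
- manip.snapshot(name): name is "side" or "top"; returns a dict with "color" (420x560x3 uint8, red, green, blue), "range_z" (420x560 float32, m along the optical axis (not along the pixel's ray), 0 where there is no reading), "fx", "fy", "cx", "cy" (pixels), "R" (3x3) and "t" (3): a world point X has camera coordinates R X + t. Camera axes: x right, y down, z forward; pixel columns grow to the right and rows downward; lengths in m; the calibration is good to about 2 mm. A picture is of the moment at which its call begins.
- manip.close_job(): hands the job in; it is judged then, once.
Trained networks look in the newest picture that a camera, given by its name, has taken for a name from the list of things; names that differ only in an ending like _2 or _b are one class to them, and where a whole thing is asked for, a point or a joint stands for the part that bears it (a point fixed in the world has none). Each returns a list of dicts, best first, with "score" (0 to 1); they miss things now and then, are a little off and sometimes report something else, mostly with a low value. They report only what shows in the picture. A call takes as long as a camera call.
- manip.recognise(query, camera): "rect" ([left, top, width, height] in pixels, round what is visible of it).
- manip.silhouettes(query, camera): "region" (420x560 bool, what is visible of it) and "rect" ([left, top, width, height] in pixels, round what is visible of it).
The state is a dict: "t": time; "joint_positions": joint angles; "qvel": joint speeds; "tau": joint torques, N m; "eef_pos": TCP position; "eef_rot": TCP orientation; "force": force on the tool from outside, world axes, zero at the start; "wrist_torque": the same for the moment, N m; "gripper_width": finger opening in m; "grip_force": force on a finger pad.
Only numpy, scipy, OpenCV 4.12 (cv2) and the standard library are available. Lean on these libraries where they do the work, as an engineer would, in place of code of your own. Each camera call takes 0.05 s, during which the arm holds its last target. There are 200 camera calls.

### The job

Switch off the bench supply at the grey isolator box: swing its red handle round to the left from ON to OFF until it comes up against its stop, without forcing it, then push the orange tab of the lock slide fully home so that the slide engages the handle's disc and the padlock holes line up. Leave the timer, the black-capped brown bottle and the green tape roll beside the box where they are.

Things in the scene. Friction and masses are not known exactly. Their poses are not given: they have to be found in the camera images.
- isolator: Grey isolator box with yellow face, fixed, 206 (x) x 266 (y) x 55 mm high. Origin: centre of the underside; the handle's vertical axis passes through it. x: where the red handle points at ON (away from the robot); y: left; z: up. On its face, at the -y side, is a steel lock bracket with stop and slide, bolted on up to 0.26 rad round the axis either way, differently each time.
- handle (a joint): Red handle's angle about the box's vertical axis, rad, counterclockwise from above; 0 = ON, bar along the box's x; starts at 0 to 0.4. OFF is where a lug on its disc meets the bracket's rubber stop, felt somewhere between 1.29 and 1.85, different each time. About 4 N at the grip swings it and it stays where left; the force rises steeply at the stop.
- handle_grip (a point): Middle of the red bar, 105 mm from the axis, 91 mm above the worktop. The bar is 22 mm wide, 22 mm high (80 to 102 mm above the worktop) and ends 140 mm from the axis; free space beside its outer part and 25 mm below it. The round hub (radius 30 mm) is 104 mm high.
- disc_notch (a point): The notch in the steel disc under the handle, always diametrically opposite the bar; this point is 65 mm from the axis, 69 mm above the worktop. Notch 19 mm wide, disc radius 75 mm. With the handle against its stop the notch faces the lock slide's 13.5 mm tongue, which can enter only then; off by more than about 0.05 rad, the disc's rim blocks it.
- hasp_slide (a joint): Travel of the lock slide towards the axis, m: 0 out (starts within 0.005), 0.028 home; blocked near 0.010 if the notch is not facing it. Needs about 3 N, stays where left. Pushed at the outer side of its upright orange tab, 44 wide, 8 thick, 80 to 108 mm above the worktop. With the handle at its stop the tab is straight opposite the bar, its centre 129 mm minus travel from the axis.
- bench_timer: White bench timer lying left of the box, 66 x 66 x 20 mm, loose. Origin: centre of the underside.
- stain_bottle: Brown glass bottle with black cap, diameter 48, 85 mm high, loose, standing behind the box. Origin: centre of the underside.
- tape_green: Green tape roll, diameter 68, 18 mm high, loose, lying behind the box. Origin: centre of the underside.

How it is judged:
On the way, in this order (a step that is already met when the one before it is completed fails the run):
1. the handle has been swung round to the OFF side, the slide still out (value of joint handle above 1.2 rad and value of joint hasp_slide below 0.013 m), for 0.2 s.
2. the slide is home in the handle's disc (value of joint handle above 1.2 rad and value of joint hasp_slide above 0.025 m), for 0.2 s.
At the end, for the whole second after the job is handed in: The handle rests at OFF (beyond 1.2 rad; the engaged slide holds it in the notch), the slide is home (travel over 25 of 28 mm, so that the padlock holes overlap within 3 mm), both at rest (all of step 2 and velocity of joint hasp_slide between -0.01 and 0.01 m/s and velocity of joint handle between -0.05 and 0.05 rad/s); the robot touches nothing.
It fails at once if the handle or box is forced (over 45 N from the robot's fingers) (contact force between the fingers and isolator above 45 N).
It fails at once if the timer is displaced by more than 20 mm (distance of bench_timer from where it was at the start of the episode above 0.02 m).
It fails at once if the bottle is displaced by more than 20 mm (distance of stain_bottle from where it was at the start of the episode above 0.02 m).
It fails at once if the bottle is tipped (angle between stain_bottle's own z axis and vertical above 0.4 rad).
It fails at once if the tape roll is displaced by more than 20 mm (distance of tape_green from where it was at the start of the episode above 0.02 m).
It also fails if it takes over 48 s, if anything falls off the work surface, if the arm or the gripper's body presses on something with over 40 N, if the wrist force passes 120 N, or if a joint passes its speed limit or range.

## Working session

There is one attempt and no reset: what is moved stays moved. The work goes in short steps, Python scripts to look and compute and a tool call to move; the robot and the scene stay as the last step left them, time stands still between calls to the robot, and variables do not carry over. Pictures are saved under pics/ and viewed, at most 10 in all, crops included, and the job is handed in when it is done.

Besides the shell and the picture viewer there is one more tool, called after "Emit:" as name([rows], argument=value, ...), one row to a line, values as JSON. arm_command: Moves the arm, as the interface text tells. Its arguments: {"type":"object","properties":{"targets":{"type":"array","items":{"type":"array","items":{"type":"number"}}},"force":{"type":"number"}},"required":["targets"]}

```bash
mkdir -p pics
cat > h.py <<'E'
import numpy as np, cv2
from workcell import manip
def world(s,m):
    v,u=np.nonzero(m&(s["range_z"]>0)); z=s["range_z"][v,u]
    c=np.c_[(u-s["cx"])/s["fx"]*z,(v-s["cy"])/s["fy"]*z,z]
    return (c-s["t"])@s["R"]
E
python3 - <<'E'
from h import *
ims=[]
for c in("side","top"):
    s=manip.snapshot(c); ims.append(s["color"])
    cv2.imwrite(f"pics/{c}0.png",s["color"][:,:,::-1])
    print(c,s["fx"],(-s["R"].T@s["t"]).round(3),s["R"].round(2).tolist())
    for q in("isolator","handle","hasp_slide","bench_timer","stain_bottle","tape_green"):
        for r in manip.silhouettes(q,c)[:2]:
            w=world(s,r["region"])
            if len(w): print(c,q,round(r["score"],2),r["rect"],np.median(w,0).round(3),w.min(0).round(3),w.max(0).round(3))
st=manip.sense();print(st)
E
```

```text
side 448.27105803731126 [ 0.199 -0.605  0.551] [[0.84, -0.55, 0.0], [-0.29, -0.45, -0.84], [0.46, 0.71, -0.54]]
side isolator 0.55 [182.1, 185.3, 175.2, 136.6] [ 0.519 -0.073  0.055] [ 0.441 -0.177 -0.003] [0.785 0.18  0.108]
side handle 0.65 [217.4, 188.3, 91.9, 74.4] [ 0.541 -0.046  0.074] [ 0.462 -0.117 -0.002] [0.758 0.16  0.106]
side handle 0.17 [284.0, 239.8, 43.5, 27.2] [ 0.566 -0.16   0.081] [ 0.547 -0.17   0.054] [ 0.634 -0.087  0.109]
side hasp_slide 0.83 [286.2, 237.7, 43.4, 29.3] [ 0.566 -0.161  0.082] [ 0.546 -0.17   0.054] [ 0.63  -0.085  0.109]
side bench_timer 0.71 [213.7, 190.8, 37.4, 19.9] [0.585 0.17  0.017] [ 0.55   0.095 -0.003] [0.637 0.226 0.053]
side stain_bottle 0.68 [353.6, 223.2, 27.3, 48.7] [ 0.695 -0.16   0.044] [ 0.657 -0.176 -0.002] [ 0.816 -0.052  0.086]
side tape_green 0.71 [296.1, 201.1, 30.9, 20.1] [0.721 0.041 0.017] [ 0.653 -0.001 -0.001] [0.758 0.084 0.082]
top 402.1842330942599 [ 0.534 -0.003  0.94 ] [[0.02, -1.0, 0.03], [-1.0, -0.03, -0.09], [0.09, -0.03, -1.0]]
top isolator 0.93 [225.9, 180.4, 128.5, 116.3] [ 0.549 -0.024  0.057] [ 0.436 -0.17
[... 620 characters left out ...]
s': array([-1.36219347,  0.53637279, -0.00439378,  1.5379019 ,  0.00255853,
        1.06727653, -0.07121864]), 'qvel': array([-1.14973566e-03,  5.55884136e-04,  1.32268522e-03, -1.77824445e-03,
       -3.45083674e-04, -1.14999663e-04, -8.19233412e-06]), 'tau': array([-6.26857709e-04, -5.70769250e+01,  9.89925675e-01, -2.51877183e+01,
       -5.61784173e-02,  1.08260059e-02,  7.97953362e-06]), 'eef_pos': array([0.17637362, 0.6256143 , 0.25273284]), 'eef_rot': array([-4.30313842e-01, -3.11198123e+00, -7.42067630e-05]), 'force': array([ 0.54066938, -0.21825462,  0.22615751]), 'wrist_torque': array([ 0.0075107 , -0.02338946, -0.00604407]), 'grip_force': 0.0, 'gripper_width': 0.08806405760264609}
```

Run:
```python
from h import *
for c in("top","side"):
    a=cv2.imread(f"pics/{c}0.png"); a=a[140:320,160:390]; cv2.imwrite(f"pics/{c}0c.png",cv2.resize(a,None,fx=3.3,fy=3.3,interpolation=cv2.INTER_CUBIC)[:600,:790])
s=manip.snapshot("top"); hsv=cv2.cvtColor(s["color"],cv2.COLOR_RGB2HSV).astype(int); H,S,V=hsv[...,0],hsv[...,1],hsv[...,2]
def rep(n,m):
    w=world(s,m); return w
red=((H<6)|(H>174))&(S>150)&(V>80)
w=world(s,red); w=w[(w[:,2]>.075)&(w[:,2]<.115)]
print("red",len(w),w.mean(0),w.min(0),w.max(0))
# top plane
o=(H>8)&(H<18)&(S>150)&(V>100)
t=world(s,o); t=t[(t[:,2]>.09)&(t[:,2]<.12)]
print("orange",len(t),t.mean(0),t.min(0),t.max(0))
y=(H>20)&(H<35)&(S>120)
f=world(s,y); f=f[(f[:,2]>.045)&(f[:,2]<.065)]
print("yellow",cv2.minAreaRect(f[:,:2].astype(np.float32)))
b=world(s,np.ones(s["range_z"].shape,bool)); k=(b[:,2]>.048)&(b[:,2]<.062)&(b[:,0]>.4)&(b[:,0]<.72)&(abs(b[:,1]+.03)<.17)
print("face",cv2.minAreaRect(b[k][:,:2].astype(np.float32)))
np.savez("a.npz",red=w,org=t)
print([list(x.round(3)) for x in w[::max(1,len(w)//40)]])
```

```text
red 954 [ 0.58715845 -0.02154136  0.10222392] [ 0.52601409 -0.06532943  0.09520383] [0.68044978 0.02594403 0.1078441 ]
orange 102 [ 0.5747721  -0.15077474  0.10559102] [ 0.55182262 -0.1648173   0.09215216] [0.62777641 0.00784572 0.11090956]
yellow ((0.5542084574699402, -0.037463314831256866), (0.16448798775672913, 0.23148156702518463), 3.992032527923584)
face ((0.581618070602417, -0.04099807143211365), (0.2625291049480438, 0.27936410903930664), 3.9893834590911865)
[[np.float64(0.68), np.float64(0.02), np.float64(0.101)], [np.float64(0.673), np.float64(0.02), np.float64(0.103)], [np.float64(0.669), np.float64(0.017), np.float64(0.102)], [np.float64(0.665), np.float64(0.015), np.float64(0.101)], [np.float64(0.661), np.float64(0.011), np.float64(0.102)], [np.float64(0.657), np.float64(0.006), np.float64(0.103)], [np.float64(0.651), np.float64(0.011), np.float64(0.101)], [np.float64(0.645), np.float64(-0.002), np.float64(0.1)], [np.float64(0.639), np.float64(-0.009), np.float64(0.097)], [np.float64(0.63), np.float64(0.008), np.float64(0.1)], [np.float64(0.624), np.float64(-0.013), np.flo
[... 1162 characters left out ...]
, np.float64(-0.021), np.float64(0.105)], [np.float64(0.551), np.float64(-0.028), np.float64(0.103)], [np.float64(0.549), np.float64(-0.052), np.float64(0.105)], [np.float64(0.547), np.float64(-0.059), np.float64(0.104)], [np.float64(0.545), np.float64(-0.053), np.float64(0.104)], [np.float64(0.543), np.float64(-0.046), np.float64(0.104)], [np.float64(0.541), np.float64(-0.044), np.float64(0.102)], [np.float64(0.539), np.float64(-0.044), np.float64(0.106)], [np.float64(0.537), np.float64(-0.046), np.float64(0.104)], [np.float64(0.535), np.float64(-0.051), np.float64(0.104)], [np.float64(0.53), np.float64(-0.026), np.float64(0.102)], [np.float64(0.528), np.float64(-0.045), np.float64(0.102)]]
```

View pics/top0c.png

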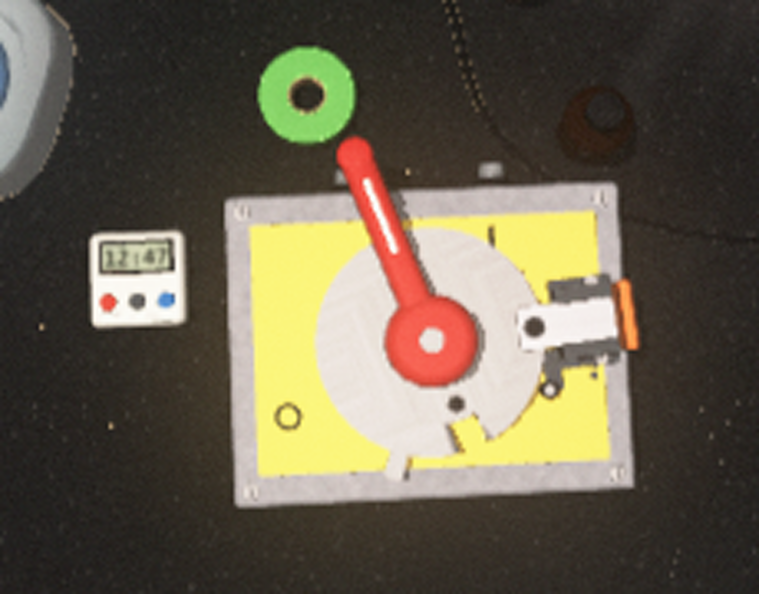

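View pics/side0c.png

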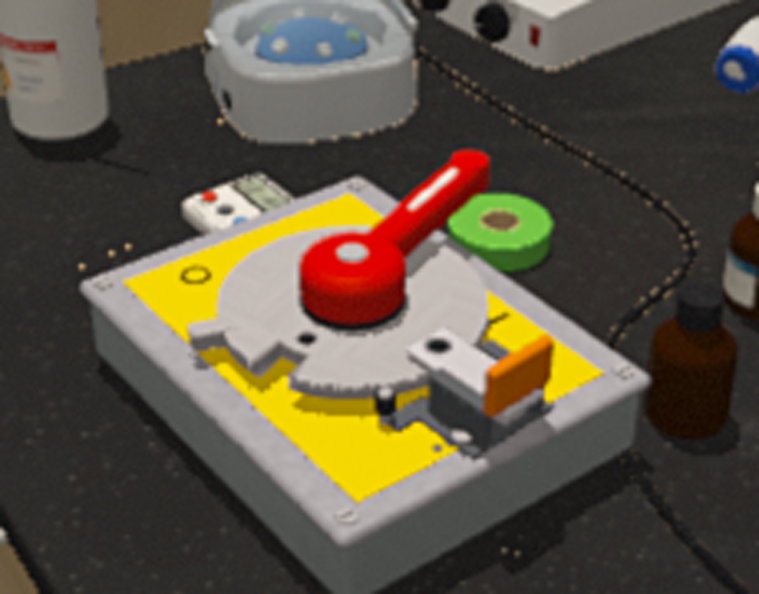

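The top view shows the bar from the hub (432,340) to its tip (352,150), with the green roll just past the tip. The orange tab is at (625,315) and the notch at (470,435). The side view agrees. Next I'll refine the axis, the bar angle and the tab direction.

```bash
cat >> h.py <<'E'
def fit(s):
    hsv=cv2.cvtColor(s["color"],cv2.COLOR_RGB2HSV).astype(int); H,S,V=hsv[...,0],hsv[...,1],hsv[...,2]
    w=world(s,((H<5)|(H>174))&(S>150)&(V>80)); w=w[(w[:,2]>.09)&(w[:,2]<.115)&(abs(w[:,1]+.03)<.2)]
    t=world(s,(H>7)&(H<20)&(S>150)&(V>80)); t=t[(t[:,2]>.085)&(t[:,2]<.12)&(t[:,1]<-.09)]
    return w[:,:2],t
from scipy.optimize import minimize
def model(w):
    # hub disc + bar silhouette: penalise points outside, and extent
    def cost(p):
        d=w-p[:2]; u=np.array([np.cos(p[2]),np.sin(p[2])]); a=d@u; b=d@[-u[1],u[0]]
        hub=np.hypot(*d.T)-.030; bar=np.maximum.reduce([abs(b)-.011,-a,a-.140])
        return np.mean(np.maximum(np.minimum(hub,bar),0))*1e3
    return cost
E
python3 - <<'E'
from h import *
s=manip.snapshot("top"); w,t=fit(s)
c=model(w); best=min((minimize(c,[.556,-.036,a],method="Nelder-Mead") for a in(.3,.4,.5)),key=lambda r:r.fun)
print(best.x,best.fun); print("extent",w.min(0),w.max(0))
far=w[np.hypot(*(w-best.x[:2]).T)>.045]; m=far.mean(0); print("bar ang from axis",np.arctan2(*(m-best.x[:2])[::-1]), cv2.fitLine(far.astype(np.float32),2,0,.001,.001).ravel())
print("tab",len(t),t.mean(0),t.min(0),t.max(0),cv2.minAreaRect(t[:,:2].astype(np.float32)))
d=t.mean(0)[:2]-best.x[:2];print("tab dir",np.arctan2(d[1],d[0])+np.pi,np.hypot(*d))
E
```

```text
[ 0.55254242 -0.03619358  0.41053377] 0.0008764206156653938
extent [ 0.52600257 -0.06531939] [0.68040945 0.02598495]
bar ang from axis 0.4113058935865527 [0.9110871  0.41221392 0.6377852  0.00098801]
tab 98 [ 0.57246176 -0.15877251  0.10579333] [ 0.55178853 -0.16495898  0.09390249] [ 0.59343914 -0.15297552  0.111137  ] ((0.5725299715995789, -0.15976515412330627), (0.04220793396234512, 0.008413438685238361), 8.883679389953613)
tab dir 1.7318903564955102 0.12418684590417056
```

```bash
cat >> h.py <<'E'
from scipy.spatial.transform import Rotation as Ro
A=np.array([.553,-.0355])
def rel(p,yaw,s=None):
    s=s or manip.sense(); R=Ro.from_rotvec(s["eef_rot"]).as_matrix()
    G=np.array([[np.sin(yaw),np.cos(yaw),0],[-np.cos(yaw),np.sin(yaw),0],[0,0,-1]])
    w=Ro.from_matrix(R.T@G).as_rotvec(degrees=True)
    return np.r_[R.T@(np.array(p)-s["eef_pos"]),w].round(4).tolist()
def arc(th,r,off,z):  # TCP on clockwise side of bar at angle th
    u=np.array([np.cos(th),np.sin(th)]); n=np.array([u[1],-u[0]])
    return rel([*(A+r*u+off*n),z],th-np.pi/2)
E
python3 -c "
from h import *
print(arc(.41,.108,.045,.2))"
```

```text
Traceback (most recent call last):
  File "h.py", line 29, in arc
    return rel([*(A+r*u+off*n),z],th-np.pi/2)
  File "h.py", line 25, in rel
    w=Ro.from_matrix(R.T@G).as_rotvec(degrees=True)
      ~~~~~~~~~~~~~~^^^^^^^
  File "scipy/spatial/transform/_rotation.pyx", line 1143, in scipy.spatial.transform._rotation.Rotation.from_matrix
ValueError: Non-positive determinant (left-handed or null coordinate frame) in rotation matrix 0: [[ 7.74571239e-01 -6.32486672e-01  7.28498475e-05]
 [-6.32486670e-01 -7.74571243e-01 -4.39103846e-05]
 [-8.42001299e-05  1.20648365e-05  9.99999996e-01]].
```

```bash
sed -i 's/\[\[np.sin(yaw),np.cos(yaw),0\],\[-np.cos(yaw)/[[-np.sin(yaw),np.cos(yaw),0],[np.cos(yaw)/' h.py; python3 -c "
from h import *
print(arc(.41,.108,.045,.2))"
```

```text
[-0.654, -0.5007, 0.0528, 0.0062, -0.0013, 140.7662]
```

Emit:
arm_command([
  [0,-0.654,-0.5,0.053,0,0,141],
  [0,-0.654,-0.5,0.053,0,0,141],
  [0,-0.654,-0.5,0.053,0,0,141],
  [0,-0.654,-0.5,0.053,0,0,141],
  [0,-0.654,-0.5,0.053,0,0,141],
  [0,-0.654,-0.5,0.053,0,0,141],
  [0,-0.654,-0.5,0.053,0,0,141],
  [0,-0.654,-0.5,0.053,0,0,141],
  [0,-0.654,-0.5,0.053,0,0,141],
  [0,-0.654,-0.5,0.053,0,0,141],
  [0,-0.654,-0.5,0.053,0,0,141],
  [0,-0.654,-0.5,0.053,0,0,141],
])

```text
t: 2.0
eef_pos: [0.5366, 0.145, 0.2144]
eef_rot: [-2.71, -1.59, -0.002]
force: [0.2, 0.3, 0.3]
gripper_width: 0.0005
grip_force: 0.0
```

```bash
python3 -c "
from h import *
print(arc(.41,.108,.045,.2))"
```

```text
[-0.091, 0.2036, 0.0144, 0.0014, -0.0579, 37.3074]
```

Emit:
arm_command([
  [0,-0.091,0.204,0.014,0,0,37],
  [0,-0.091,0.204,0.014,0,0,37],
  [0,-0.091,0.204,0.014,0,0,37],
  [0,-0.091,0.204,0.014,0,0,37],
  [0,-0.091,0.204,0.014,0,0,37],
  [0,-0.091,0.204,0.014,0,0,37],
  [0,-0.091,0.204,0.014,0,0,37],
  [0,-0.091,0.204,0.05,0,0,37],
  [0,-0.091,0.204,0.086,0,0,37],
  [0,-0.091,0.204,0.122,0,0,37],
  [0,-0.091,0.204,0.122,0,0,37],
  [0,-0.091,0.204,0.122,0,0,37],
])

```text
t: 3.2
eef_pos: [0.67, -0.0302, 0.0928]
eef_rot: [-3.071, -0.659, 0.0]
force: [-0.1, -0.4, 0.3]
gripper_width: 0.0003
grip_force: 0.0
```

```bash
python3 -c "
from h import *
s=manip.sense();print(s['force'],s['joint_positions'])
for t in np.arange(.41,1.3,.08): print(round(t,2),arc(t,.108,.029,.092))
s=manip.snapshot('side');cv2.imwrite('pics/s1.png',s['color'][:,:,::-1])"
```

```text
[-0.05565238 -0.43068361  0.32234485] [-0.39337091  0.83894833  0.57740544  1.60074846 -0.55961233  0.87304577
 -0.74762393]
0.41 [-0.0013, -0.0128, 0.0009, -0.0522, 0.0069, 0.7505]
0.49 [0.0008, -0.0215, 0.0009, -0.0524, 0.0048, -3.8332]
0.57 [0.0022, -0.0303, 0.0009, -0.0526, 0.0027, -8.4168]
0.65 [0.0028, -0.0392, 0.0009, -0.0528, 0.0006, -13.0005]
0.73 [0.0028, -0.0482, 0.0009, -0.0528, -0.0015, -17.5841]
0.81 [0.0021, -0.0571, 0.0009, -0.0529, -0.0037, -22.1678]
0.89 [0.0006, -0.0659, 0.0009, -0.0528, -0.0058, -26.7515]
0.97 [-0.0016, -0.0746, 0.0009, -0.0527, -0.0079, -31.3351]
1.05 [-0.0044, -0.083, 0.0009, -0.0526, -0.0101, -35.9188]
1.13 [-0.008, -0.0913, 0.0009, -0.0524, -0.0122, -40.5024]
1.21 [-0.0121, -0.0992, 0.0009, -0.0521, -0.0144, -45.0861]
1.29 [-0.0169, -0.1067, 0.0009, -0.0518, -0.0165, -49.6698]
```

View pics/s1.png

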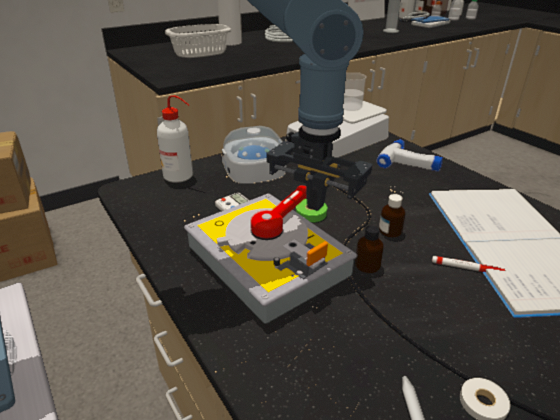

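The side view shows the closed fingers at (317,190), on the clockwise side of the bar and clear of the tape and bottles. Starting the swing.

Emit:
arm_command([
  [0,-0.001,-0.006,0.001,0,0,0],
  [0,-0.001,-0.011,0.001,0,0,0],
  [0,-0.001,-0.016,0.001,0,0,-2],
  [0,0.001,-0.0215,0.001,0,0,-4],
  [0,0.002,-0.03,0.001,0,0,-8.5],
  [0,0.003,-0.039,0.001,0,0,-13],
  [0,0.003,-0.048,0.001,0,0,-17.5],
  [0,0.002,-0.057,0.001,0,0,-22],
  [0,0.0006,-0.066,0.001,0,0,-26.5],
])

```text
t: 4.15
eef_pos: [0.6448, 0.0276, 0.0922]
eef_rot: [2.835, 1.348, 0.003]
force: [1.6, -4.5, 3.2]
gripper_width: 0.0003
grip_force: 2.2
```

```bash
python3 -c "
from h import *
s=manip.sense();print(s['force'])
for t in np.arange(.89,1.6,.06): print(round(t,2),arc(t,.108,.029,.092))
s=manip.snapshot('side');cv2.imwrite('pics/s2.png',s['color'][150:330,160:390,::-1])"
```

```text
[ 1.58423179 -4.52823741  3.24472406]
0.89 [0.0012, -0.0026, 0.0002, 0.1984, -0.0172, -0.1366]
0.95 [0.0027, -0.0092, 0.0002, 0.1989, -0.0113, -3.5744]
1.01 [0.0038, -0.0158, 0.0002, 0.1992, -0.0053, -7.0121]
1.07 [0.0046, -0.0224, 0.0002, 0.1994, 0.0007, -10.4499]
1.13 [0.0049, -0.0291, 0.0001, 0.1995, 0.0067, -13.8876]
1.19 [0.0048, -0.0358, 0.0001, 0.1995, 0.0127, -17.3254]
1.25 [0.0044, -0.0425, 0.0001, 0.1994, 0.0187, -20.7631]
1.31 [0.0035, -0.0492, 0.0001, 0.1991, 0.0247, -24.2008]
1.37 [0.0022, -0.0558, 0.0001, 0.1987, 0.0307, -27.6386]
1.43 [0.0006, -0.0623, 0.0, 0.1982, 0.0368, -31.0763]
1.49 [-0.0015, -0.0687, 0.0, 0.1976, 0.0428, -34.5141]
1.55 [-0.0039, -0.0749, -0.0, 0.1969, 0.0489, -37.9518]
```

View pics/s2.png

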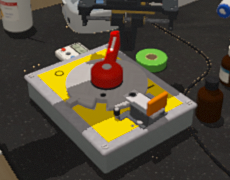

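The handle is following the fingers with about 5 N of force. I'll carry on round the arc.

Emit:
arm_command([
  [0,0.0027,-0.009,0,0,0,-3.5],
  [0,0.0038,-0.016,0,0,0,-7],
  [0,0.0046,-0.0225,0,0,0,-10.5],
  [0,0.005,-0.029,0,0,0,-14],
  [0,0.0048,-0.036,0,0,0,-17],
  [0,0.0044,-0.0425,0,0,0,-21],
  [0,0.0035,-0.049,0,0,0,-24],
  [0,0.002,-0.056,0,0,0,-27.5],
  [0,0.0006,-0.062,0,0,0,-31],
  [0,-0.0015,-0.0685,0,0,0,-34.5],
  [0,-0.004,-0.075,0,0,0,-38],
])

```text
t: 5.3
eef_pos: [0.5845, 0.0724, 0.0918]
eef_rot: [2.244, 2.194, 0.002]
force: [3.8, -3.9, -0.3]
gripper_width: 0.0007
grip_force: 1.9
```

```bash
python3 -c "
from h import *
s=manip.sense();print(s['force'])
for t in np.arange(1.55,1.8,.02): print(round(t,2),arc(t,.108,.029,.092))
s=manip.snapshot('top');w,t=fit(s)
w=w[np.hypot(*(w-A).T)>.045];print(len(w),np.arctan2(*(w.mean(0)-A)[::-1]),t.mean(0))"
```

```text
[ 3.82484088 -3.91301208 -0.31193528]
1.55 [-0.0006, -0.0003, -0.0002, 0.1729, 0.0538, -0.0905]
1.57 [-0.0, -0.0024, -0.0002, 0.1723, 0.0556, -1.2364]
1.59 [0.0005, -0.0046, -0.0002, 0.1718, 0.0573, -2.3823]
1.61 [0.001, -0.0068, -0.0002, 0.1712, 0.059, -3.5283]
1.63 [0.0014, -0.009, -0.0002, 0.1706, 0.0607, -4.6742]
1.65 [0.0018, -0.0112, -0.0002, 0.17, 0.0624, -5.8201]
1.67 [0.0021, -0.0134, -0.0002, 0.1694, 0.0642, -6.966]
1.69 [0.0024, -0.0156, -0.0002, 0.1688, 0.0659, -8.1119]
1.71 [0.0026, -0.0179, -0.0002, 0.1682, 0.0676, -9.2578]
1.73 [0.0028, -0.0201, -0.0003, 0.1676, 0.0693, -10.4037]
1.75 [0.003, -0.0223, -0.0003, 0.1669, 0.071, -11.5497]
1.77 [0.0031, -0.0246, -0.0003, 0.1663, 0.0726, -12.6956]
1.79 [0.0032, -0.0268, -0.0003, 0.1656, 0.0743, -13.8415]
130 1.5210844283124592 [ 0.5724524  -0.15874277  0.10595054]
```

Emit:
arm_command([
  [0,0,-0.0025,0,0,0,-1.2],
  [0,0.0005,-0.0046,0,0,0,-2.4],
  [0,0.001,-0.007,0,0,0,-3.5],
  [0,0.0014,-0.009,0,0,0,-4.7],
  [0,0.0018,-0.011,0,0,0,-5.8],
  [0,0.002,-0.0134,0,0,0,-7],
  [0,0.0024,-0.0156,0,0,0,-8],
])

```text
t: 6.05
eef_pos: [0.5677, 0.0762, 0.0913]
eef_rot: [2.087, 2.348, 0.001]
force: [3.6, -2.0, 3.2]
gripper_width: 0.0006
grip_force: 1.9
```

```bash
python3 -c "
from h import *
s=manip.snapshot('top');w,t=fit(s)
w=w[np.hypot(*(w-A).T)>.045];print(len(w),np.arctan2(*(w.mean(0)-A)[::-1]),t.mean(0))
for t in np.arange(1.69,1.83,.02): print(round(t,2),arc(t,.108,.029,.092))"
```

```text
128 1.6763790470952447 [ 0.57245912 -0.15876344  0.10584159]
1.69 [-0.0013, 0.0016, -0.0008, -0.0175, -0.0112, -0.066]
1.71 [-0.0007, -0.0006, -0.0008, -0.0174, -0.0114, -1.2119]
1.73 [-0.0002, -0.0028, -0.0008, -0.0173, -0.0116, -2.3578]
1.75 [0.0003, -0.005, -0.0008, -0.0172, -0.0117, -3.5038]
1.77 [0.0007, -0.0072, -0.0008, -0.017, -0.0119, -4.6497]
1.79 [0.0011, -0.0094, -0.0008, -0.0169, -0.0121, -5.7956]
1.81 [0.0014, -0.0116, -0.0008, -0.0168, -0.0122, -6.9415]
1.83 [0.0017, -0.0138, -0.0008, -0.0167, -0.0124, -8.0874]
```

Emit:
arm_command([
  [0,0,-0.001,0,0,0,-0.5],
  [0,0,-0.002,0,0,0,-1],
  [0,0,-0.003,0,0,0,-1.5],
  [0,0,-0.004,0,0,0,-2],
])

```text
t: 6.5
eef_pos: [0.5637, 0.0765, 0.0912]
eef_rot: [-2.046, -2.383, -0.001]
force: [4.0, 2.6, 2.0]
gripper_width: -0.0002
grip_force: 2.0
```

Emit:
arm_command([
  [0,0,-0.001,0,0,0,-0.5],
  [0,0,-0.002,0,0,0,-1],
])

```text
t: 6.7
eef_pos: [0.5616, 0.0761, 0.091]
eef_rot: [-2.025, -2.401, -0.001]
force: [6.2, 5.5, -0.1]
gripper_width: 0.0005
grip_force: 3.0
```

Emit:
arm_command([
  [0,0,-0.0005,0,0,0,-0.2],
  [0,0,-0.001,0,0,0,-0.4],
])

```text
t: 6.9
eef_pos: [0.5615, 0.0763, 0.0912]
eef_rot: [2.017, 2.408, 0.003]
force: [7.1, 5.4, -1.1]
gripper_width: 0.0004
grip_force: 3.6
```

```bash
python3 -c "
from h import *
s=manip.snapshot('top');w,t=fit(s);cv2.imwrite('pics/t3.png',cv2.resize(s['color'][140:320,200:390,::-1],None,fx=3,fy=3))
w=w[np.hypot(*(w-A).T)>.045];print(len(w),np.arctan2(*(w.mean(0)-A)[::-1]),t.mean(0),manip.sense()['force'])"
```

```text
120 1.7288236155416417 [ 0.57229446 -0.15880068  0.10566553] [ 5.78568606  4.72145077 -0.35482127]
```

View pics/t3.png

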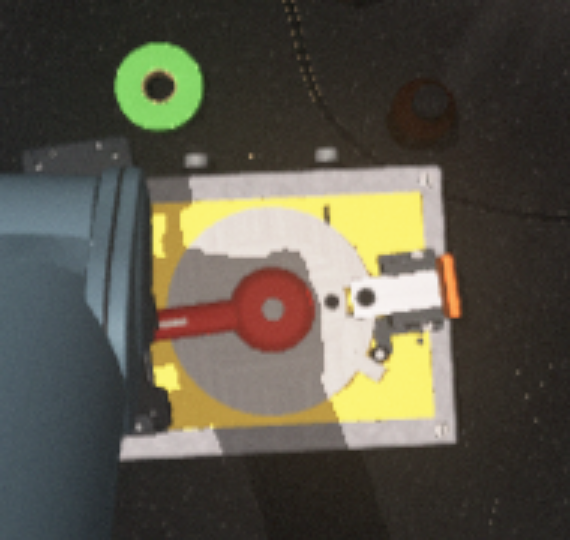

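The lug at (378,368) is reaching the rubber stop at (380,352), and the notch is facing the tongue at (348,298). The force is starting to rise, so I'll press it a little more.

Emit:
arm_command([
  [0,0,-0.001,0,0,0,0],
])

```text
t: 7.05
eef_pos: [0.5613, 0.0763, 0.0913]
eef_rot: [2.016, 2.407, 0.005]
force: [9.1, 4.8, -4.1]
gripper_width: 0.0004
grip_force: 4.9
```

Emit:
arm_command([
  [0,0,-0.001,0,0,0,0],
  [0,0,-0.001,0,0,0,0],
])

```text
t: 7.25
eef_pos: [0.5611, 0.0763, 0.0914]
eef_rot: [2.015, 2.406, 0.007]
force: [9.8, 5.5, -5.8]
gripper_width: 0.0004
grip_force: 5.3
```

```bash
python3 -c "
from h import *
s=manip.snapshot('top');w,t=fit(s)
w=w[np.hypot(*(w-A).T)>.045];print(len(w),np.arctan2(*(w.mean(0)-A)[::-1]),t.mean(0),manip.sense()['force'])
print(rel([.6,.07,.25],.155))"
```

```text
118 1.7287632989713027 [ 0.57227765 -0.15871646  0.10600643] [11.2222641   5.13415281 -5.5802348 ]
[-0.0129, 0.038, -0.1585, 0.3059, -0.0371, 1.2137]
```

The fingers have stopped advancing at 11–12 N, so the handle is at its stop. Backing off and lifting.

Emit:
arm_command([
  [0,0,0.005,0,0,0,0],
  [0,0,0.02,0,0,0,0],
  [0,0,0.03,-0.01,0,0,0],
  [0,0,0.03,-0.06,0,0,0],
  [0,0,0.03,-0.11,0,0,0],
  [0,0,0.03,-0.12,0,0,0],
  [0,0,0.03,-0.12,0,0,0],
])

```text
t: 8.0
eef_pos: [0.5882, 0.0793, 0.2122]
eef_rot: [2.019, 2.406, 0.0]
force: [0.2, 1.2, -0.7]
gripper_width: 0.0001
grip_force: 0.0
```

```bash
python3 -c "
from h import *
s=manip.snapshot('top');w,t=fit(s)
w=w[np.hypot(*(w-A).T)>.045];print(len(w),np.arctan2(*(w.mean(0)-A)[::-1]),t.mean(0))
d=-np.array([np.cos(1.728),np.sin(1.728)])
print(rel([*(A+.170*d),.21],.157),rel([*(A+.170*d),.098],.157))"
```

```text
167 1.7285957257397653 [ 0.57224638 -0.15874407  0.10593216]
[-0.2772, -0.0566, 0.0005, -0.1345, 0.0149, 1.0178] [-0.2772, -0.0563, 0.1125, -0.1345, 0.0149, 1.0178]
```

Emit:
arm_command([
  [0,-0.277,-0.056,0,0,0,1],
  [0,-0.277,-0.056,0,0,0,1],
  [0,-0.277,-0.056,0,0,0,1],
  [0,-0.277,-0.056,0,0,0,1],
  [0,-0.277,-0.056,0,0,0,1],
  [0,-0.277,-0.056,0,0,0,1],
  [0,-0.277,-0.056,0,0,0,1],
  [0,-0.277,-0.056,0.04,0,0,1],
  [0,-0.277,-0.056,0.08,0,0,1],
  [0,-0.277,-0.056,0.112,0,0,1],
  [0,-0.277,-0.056,0.112,0,0,1],
])

```text
t: 9.15
eef_pos: [0.5764, -0.1997, 0.0928]
eef_rot: [-2.031, -2.381, 0.008]
force: [-0.6, -0.3, -0.6]
gripper_width: 0.0004
grip_force: 0.0
```

```bash
python3 -c "
from h import *
s=manip.snapshot('top')
d=-np.array([np.cos(1.728),np.sin(1.728)]);p=manip.sense()['eef_pos'];print((p[:2]-A)@d,p,manip.sense()['force'])
print(rel([*(A+.145*d),.098],.157),rel([*(A+.114*d),.098],.157))
s=manip.snapshot('side');cv2.imwrite('pics/s4.png',cv2.resize(s['color'][150:330,160:390,::-1],None,fx=2.5,fy=2.5))"
```

```text
0.16719564290962133 [ 0.57847434 -0.20074511  0.09580278] [-0.03353818  0.12677156  1.27146049]
[0.0222, 0.0007, -0.0021, -0.4211, -0.2042, 0.0732] [0.0532, 0.0008, -0.002, -0.4211, -0.2042, 0.0732]
```

View pics/s4.png

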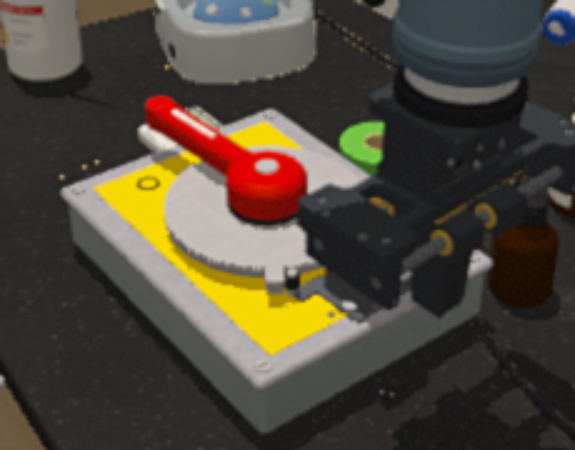

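The handle is at OFF with its lug against the stop at (290,280). The fingers are outside the tab at (440,290). Pushing the slide.

Emit:
arm_command([
  [0,0.01,0.0007,-0.002,0,0,0],
  [0,0.018,0.0007,-0.002,0,0,0],
  [0,0.022,0.0007,-0.002,0,0,0],
  [0,0.026,0.0007,-0.002,0,0,0],
  [0,0.03,0.0007,-0.002,0,0,0],
  [0,0.034,0.0007,-0.002,0,0,0],
  [0,0.038,0.0007,-0.002,0,0,0],
])

```text
t: 9.95
eef_pos: [0.5767, -0.1655, 0.1017]
eef_rot: [2.04, 2.387, 0.0]
force: [1.6, -2.5, 1.5]
gripper_width: 0.0007
grip_force: 1.3
```

```bash
python3 -c "
from h import *
d=-np.array([np.cos(1.728),np.sin(1.728)]);p=manip.sense()['eef_pos'];print((p[:2]-A)@d,p,manip.sense()['force'])"
```

```text
0.13210524581614974 [ 0.57669831 -0.16549813  0.10169794] [ 1.58413902 -2.48196587  1.54974579]
```

Emit:
arm_command([
  [0,0.002,0,0,0,0,0],
  [0,0.004,0,0,0,0,0],
  [0,0.006,0,0,0,0,0],
])

```text
t: 10.25
eef_pos: [0.5754, -0.159, 0.1012]
eef_rot: [2.04, 2.389, 0.0]
force: [1.7, -2.6, 1.4]
gripper_width: 0.0001
grip_force: 1.3
```

Emit:
arm_command([
  [0,0.002,0,0,0,0,0],
  [0,0.004,0,0,0,0,0],
  [0,0.006,0,0,0,0,0],
])

```text
t: 10.55
eef_pos: [0.5744, -0.1529, 0.1012]
eef_rot: [2.04, 2.389, 0.0]
force: [1.9, -1.9, 2.0]
gripper_width: 0.0007
grip_force: 1.3
```

```bash
python3 -c "
from h import *
d=-np.array([np.cos(1.728),np.sin(1.728)]);p=manip.sense()['eef_pos'];print((p[:2]-A)@d,p,manip.sense()['force'])"
```

```text
0.11931074035819512 [ 0.57440237 -0.15290781  0.10119479] [ 1.90396241 -1.87146071  1.95301328]
```

Past the blocking point and still moving freely, so I'll continue to the end stop.

Emit:
arm_command([
  [0,0.0015,0,0,0,0,0],
  [0,0.003,0,0,0,0,0],
])

```text
t: 10.75
eef_pos: [0.5742, -0.1516, 0.1013]
eef_rot: [2.039, 2.387, -0.002]
force: [4.3, -8.8, -1.9]
gripper_width: 0.0004
grip_force: 4.5
```

Emit:
arm_command([
  [0,0.001,0,0,0,0,0],
  [0,0.002,0,0,0,0,0],
])

```text
t: 10.95
eef_pos: [0.5742, -0.1515, 0.1014]
eef_rot: [2.039, 2.384, -0.003]
force: [5.6, -11.9, -4.0]
gripper_width: 0.0001
grip_force: 6.2
```

Emit:
arm_command([
  [0,0.001,0,0,0,0,0],
  [0,0.001,0,0,0,0,0],
])

```text
t: 11.15
eef_pos: [0.5741, -0.1515, 0.1014]
eef_rot: [2.039, 2.382, -0.004]
force: [5.5, -12.7, -4.6]
gripper_width: 0.0005
grip_force: 6.4
```

It has met a firm stop at about 13 N. I'll retreat and look.

Emit:
arm_command([
  [0,-0.01,0,0,0,0,0],
  [0,-0.03,0,0,0,0,0],
  [0,-0.04,0,-0.02,0,0,0],
  [0,-0.05,0,-0.07,0,0,0],
  [0,-0.1,0,-0.12,0,0,0],
  [0,-0.15,0,-0.15,0,0,0],
  [0,-0.15,0,-0.15,0,0,0],
  [0,-0.15,0,-0.15,0,0,0],
])

```text
t: 11.95
eef_pos: [0.5965, -0.2998, 0.2536]
eef_rot: [2.043, 2.382, -0.001]
force: [0.4, -0.6, -0.3]
gripper_width: 0.0003
grip_force: 0.0
```

```bash
python3 -c "
from h import *
s=manip.snapshot('top');w,t=fit(s);cv2.imwrite('pics/t5.png',cv2.resize(s['color'][140:320,170:390,::-1],None,fx=3,fy=3))
w=w[np.hypot(*(w-A).T)>.045];d=-np.array([np.cos(1.728),np.sin(1.728)])
print(len(w),np.arctan2(*(w.mean(0)-A)[::-1]),len(t),t.mean(0),(t.mean(0)[:2]-A)@d)"
```

```text
328 1.7268580620684857 90 [ 0.56869471 -0.13537111  0.10655332] 0.1010967128469642
```

View pics/t5.png

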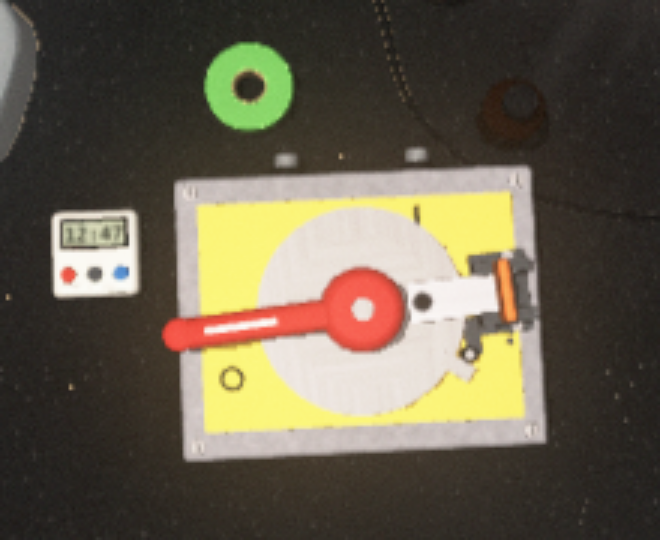

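The tab is now 0.101 m from the axis, which matches the full 28 mm of travel. The padlock hole at (423,301) lines up, the handle is on its stop, and the timer, bottle and tape roll haven't moved. Handing in.

```bash
python3 -c "
from workcell import manip
print(manip.close_job())"
```

```text
the job is handed in; nothing more can be done
None
```

I swung the handle to its OFF stop, pushed the lock slide fully home with the padlock holes lined up, left the timer, bottle and tape roll where they were, and handed the job in (no verdict was returned).

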